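Fit the sprung take-up spool into the label stand

TASK

The label stand on the packing bench has lost its take-up spool: fit the longer of the two hexagon-flanged spools. Squeeze its flanges together to shorten it, lower it level between the stand's two end cups and let go, so that the spring pushes the pins at its two ends into the cups and the stand carries it. Leave the short spool where it lies.

Things in the scene. Friction and masses are not known exactly. Their poses are not given: they have to be found in the camera images.
- spool: Long sprung spool, lying on a flat. Origin mid-length on its axis, 45 mm above the bench; y along it. Two grey hexagonal flanges, 90 mm across flats, 6 thick, bare outer faces at y = +-32 mm (64 over both); outside them only 10 mm pins on the axis, tips at y = +-90. Press the outer faces from above, about 32 mm above the axis, fingertips over the pins. 0.18-0.30 kg. Either way round fits.
- plunger (a joint): Travel of the spool's +y flange and pin inwards: 0 free; 0.036 m at the stop (28 mm over flanges, 144 over tips); about 0.004 when seated in the cups. Spring 3 N free, 10 N at the stop; a 20-40 N grip squeezes it fully and carries it. The spool's origin moves with the -y flange; its true middle stays midway between the flanges.
- stand: Fixed grey stand: base 140 x 216 x 12 mm, two cheeks with tops at 144 mm, black end cups facing each other. Origin: centre of underside; y from cup to cup. Cup axis at x = 0, z = 120 mm. Cups: 30 mm bore, 40 outside, 8 deep; rims at y = +-80 mm (160 clear between), bottoms at +-88 (176). Open above. A pin let go rests on the bore's lower side, 10 mm under the cup axis.
- short_spool: Short spool, not wanted: same flanges, but only 120 mm from pin tip to pin tip. Origin mid-length on its axis, 45 mm above the bench; y along it.
Not all that is in view belongs to the job. What is shaped like the spool but yellow is not meant.

How it is judged:
By the outcome, as a careful person would: the job done as asked, in the order asked, and still so for the second after the job is handed in, with the robot touching nothing.
It also fails if it takes over 38 s, if anything falls off the work surface, if the arm or the gripper's body presses on something with over 40 N, if the wrist force passes 120 N, or if a joint passes its speed limit or range.

ROBOT

A 7-joint arm with a two-finger parallel gripper is mounted at the origin on the work surface. World frame = base frame: x ahead of the robot, y to its left, z up, the work surface at z = 0. Lengths are in m, angles in rad, forces in N, time in s.
With the tool pointing down it reaches from about 0.35 to 0.9 m from the base axis. Payload 8.1 kg.
Tool frame: the origin (TCP) lies at the centre of the arm's flange, where the gripper is bolted on; the fingertips stand 178 mm ahead of it and the grasp point (between the pads) lies 159 mm ahead of it; z points along the fingers, y is the direction in which the jaws open and shut (so a half turn about z gives the same grasp; the last joint's range is limited). The gripper opens to 92 mm and grips with 3 to 60 N. Pads are 19 mm wide; open, the fingers measure 130 mm over their backs; the gripper's body (75 mm by 190 mm) begins 47 mm behind the grasp point.
Start: joints at [-1.218, 0.434, 0.025, 1.573, -0.012, 1.134, -0.075], TCP at [0.275, 0.561, 0.405] pointing down, gripper open.
Joint ranges: [-2.62, 2.62], [-0.44, 2.09], [-1.27, 1.32], [0.08, 2.57], [-1.32, 4.46], [0.12, 2], [-2.74, 2.74]. Speed limits (rad/s): [2.22, 2.22, 3.01, 3.01, 3.14, 3.14, 3.14].

INTERFACE

Orientations are given as a rotation vector (axis times angle).
In Python, from cell import arm, get_image, camera_model gives the robot as it stands. The module is installed in compiled form; this text tells all that it offers.
- The arm moves only by the shell command python3 -m pendant 'ROWS' [FORCE]. ROWS is JSON, a list that holds one entry, the list of rows, each a list of 7 numbers: the shift along the tool's x, y, z in mm, then the turn, a rotation vector about the tool's x, y, z in rad, then the closure, from -1 (fully open) to 1 (shut). In form: [[[x, y, z, rx, ry, rz, hand], ...]]. A call has 1 to 20 rows; each row is the pose to reach, as a shift and turn from the pose commanded when the call began, along the tool's axes at that moment; what a row does not reach only later rows make up. A row lasts 1/8 s, in which the tool goes at most 62.5 mm and 10.7 degrees, less where a joint would pass 70% of its speed; a pose out of reach is approached as far as the arm can. A call with a gripper value outside its range is refused whole. The fingers move at their own pace and stop on an object; FORCE is the grip in N (left out, the last holds). Time passes only in rows, so rows that repeat a pose let the fingers close. It gives the time, the measured TCP pose, the force and the opening at its end, in the units of the state.
- arm.observe(): the state, without advancing time (a new reading comes with each control period).
- get_image(name): name is "scene" or "top" or "wrist"; returns the picture (480x640x3 uint8, red, green, blue); there is no depth.
- camera_model(name): a dict with "fx", "fy", "cx", "cy" (pixels), "position" and "orientation" of the camera in the world; the wrist camera has in their place "T_tool_cam" (4x4, takes a point from camera to tool coordinates, whose origin is the TCP and whose axes are the flange's). Camera axes: x right, y down, z forward; pixel columns grow to the right and rows downward; lengths in m; the calibration is good to about 2 mm. A picture is of the moment at which its call begins: read the wrist's pose just before it. camera_model takes no time and is no camera call.
- arm.sign_off(): hands the job in, once; it reports no verdict.
The state is a dict: "clock": time; "joints": joint angles; "dq": joint speeds; "joint_efforts": joint torques, N m; "position": TCP position; "ee_rot": TCP orientation; "force": force on the tool from outside, world axes, zero at the start; "ft_torque": the same for the moment, N m; "width": opening from 0.0 (shut) to 1.0 (fully open).
Only numpy, scipy, OpenCV 4.12 (cv2) and the standard library are available. Lean on these libraries where they do the work, as an engineer would, in place of code of your own. Each camera call takes 0.05 s, during which the arm holds its last target.

## Working session

There is one attempt and no reset: what is moved stays moved. The work goes in short steps, Python scripts to look and compute and a shell command to move; the robot and the scene stay as the last step left them, time stands still between calls to the robot, and variables do not carry over. Pictures are saved under pics/ and viewed, and the job is handed in when it is done.

```bash
mkdir -p pics; python3 - <<'E'
from cell import arm,get_image,camera_model
import cv2
s=arm.observe();print(s)
for n in ["scene","top","wrist"]:
    cv2.imwrite(f"pics/{n}0.png",get_image(n)[:,:,::-1]);print(n,camera_model(n))
E
```

```text
{'clock': 0.0, 'joints': array([-1.21762446,  0.43521602,  0.02496776,  1.57407   , -0.01158397,
        1.1339429 , -0.07507233]), 'dq': array([-4.55623675e-04, -2.17543051e-03,  1.40139383e-03,  4.05512803e-04,
       -3.33603393e-05, -1.29203333e-03, -9.71886254e-04]), 'joint_efforts': array([-6.25021221e-04, -6.67867827e+01,  9.84555557e-01, -3.14443946e+01,
       -6.05618348e-02,  4.30608855e-02,  1.49173675e-04]), 'position': array([0.27503091, 0.5609964 , 0.40395949]), 'ee_rot': array([-7.09747445e-01, -3.06017331e+00,  2.32364837e-03]), 'force': array([ 0.46778298, -0.7566642 ,  0.31903895]), 'ft_torque': array([ 0.06146051, -0.01982009, -0.02530958]), 'width': 1.0007794327804185}
scene {'fx': 592.5307499584922, 'fy': 592.5307499584922, 'cx': 320.44673515092023, 'cy': 241.73781345662763, 'position': array([0.86083913, 0.60191966, 0.50854554]), 'orientation': array([-0.68996224, -2.49768977,  1.30943038])}
top {'fx': 587.0492526029874, 'fy': 587.0492526029874, 'cx': 331.4501564613618, 'cy': 242.79177033576082, 'position': array([0.49993703, 0.03938545, 1.0641562 ]), 'orientation': array([-2.23310448,  2.18429535, -0.07473021])}
wrist {'fx': 395.841543626696, 'fy': 395.841543626696, 'cx': 321.46666709636446, 'cy': 237.61456046610135, 'T_tool_cam': array([[ 3.37606589e-04, -9.69005363e-01, -2.47039454e-01,
         6.61612871e-02],
       [ 9.99999695e-01,  1.52991778e-04,  7.66503607e-04,
         3.58931617e-04],
       [-7.04951101e-04, -2.47039637e-01,  9.69005119e-01,
         1.98679135e-02],
       [ 0.00000000e+00,  0.00000000e+00,  0.00000000e+00,
         1.00000000e+00]])}
```

View pics/top0.png

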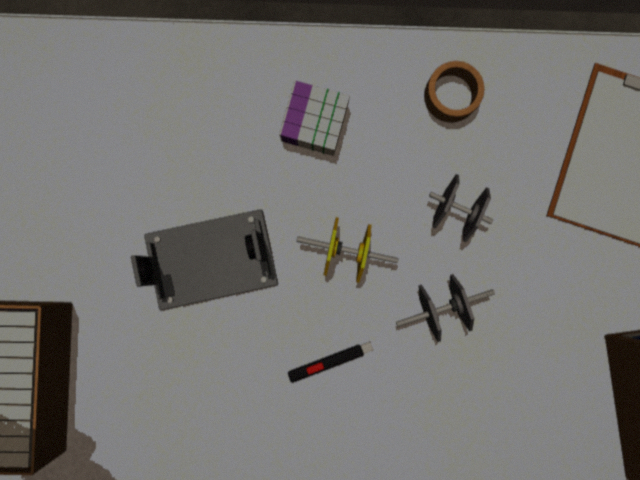

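View pics/scene0.png

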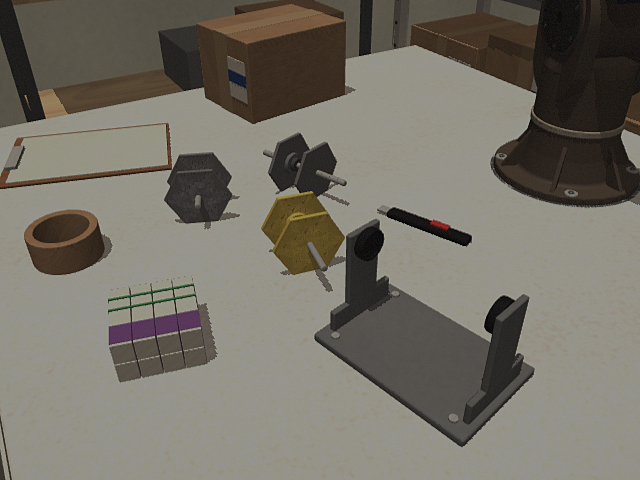

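View pics/wrist0.png

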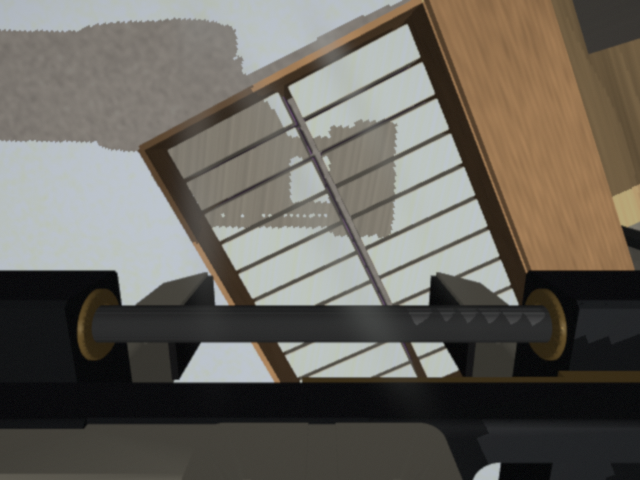

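Top view: the long spool is the lower one (pin tips ≈(398,324) and (492,292)), the short one is above it (430,195)-(490,221), and the yellow one is at about (347,250). The stand is at the left, around (210,260). Next I'll zoom in for accurate points.

```bash
python3 - <<'E'
import cv2
im=cv2.imread("pics/top0.png")
a=cv2.resize(im[260:350,385:505],None,fx=6,fy=6,interpolation=cv2.INTER_CUBIC);a=cv2.convertScaleAbs(a,alpha=1.6)
b=cv2.resize(im[200:320,125:285],None,fx=5,fy=5,interpolation=cv2.INTER_CUBIC);b=cv2.convertScaleAbs(b,alpha=1.8)
cv2.imwrite("pics/za.png",a);cv2.imwrite("pics/zb.png",b)
E
```

```text
(no output)
```

View pics/za.png

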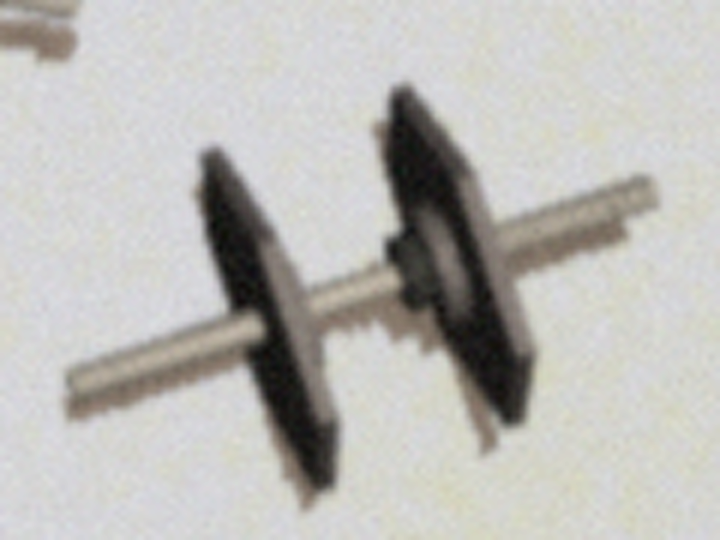

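View pics/zb.png

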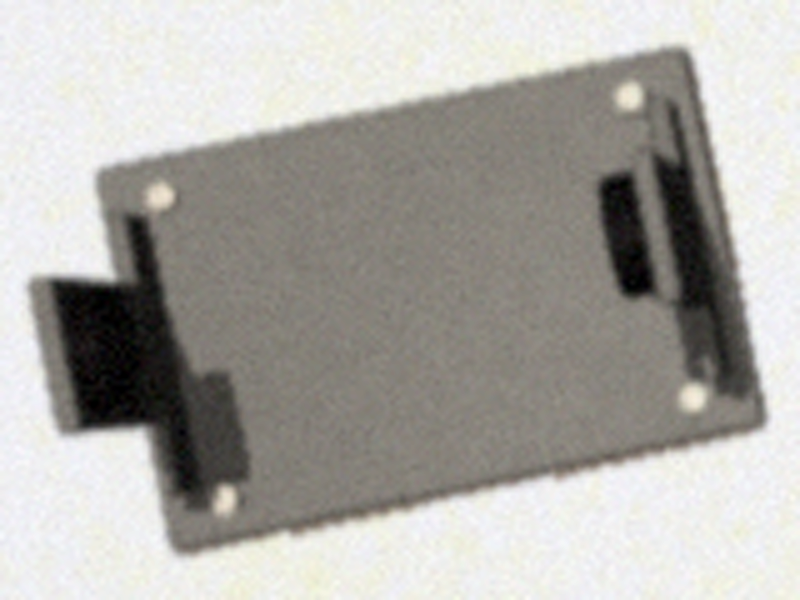

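```bash
cat > h.py <<'E'
import numpy as np,cv2
from cell import arm,get_image,camera_model
from scipy.spatial.transform import Rotation as R
def ray(c,u,v):
    d=np.array([(u-c["cx"])/c["fx"],(v-c["cy"])/c["fy"],1]);return c["position"],R.from_rotvec(c["orientation"]).apply(d)
def onz(c,u,v,z):
    p,d=ray(c,u,v);return p+d*(z-p[2])/d[2]
def proj(c,P):
    q=R.from_rotvec(c["orientation"]).inv().apply(np.asarray(P)-c["position"]);return c["fx"]*q[0]/q[2]+c["cx"],c["fy"]*q[1]/q[2]+c["cy"]
E
python3 - <<'E'
from h import *
np.set_printoptions(precision=4,suppress=True)
c=camera_model("top");s=camera_model("scene")
f=lambda x,y,k,ox,oy:((x+.5)/k-.5+ox,(y+.5)/k-.5+oy)
a=onz(c,*f(70,382,6,385,260),.045);b=onz(c,*f(656,192,6,385,260),.045)
print("spool",a,b,np.linalg.norm(a-b),(a+b)/2,np.degrees(np.arctan2(*(a-b)[1::-1])))
S=[onz(c,*f(x,y,5,125,200),.013) for x,y in [(160,195),(629,97),(694,399),(225,502)]]
K=[onz(c,*f(x,y,5,125,200),.012) for x,y in [(102,170),(687,47),(765,425),(178,550)]]
for L in (S,K):
    print(np.array(L)[:,:2],"c",np.mean(L,0)); 
    for i in range(4): print(np.linalg.norm(L[i]-L[i-1]),end=' ')
    y=L[0]+L[3]-L[1]-L[2];print("yaw y-axis",np.degrees(np.arctan2(y[1],y[0])))
    m=np.mean(L,0);y/=np.linalg.norm(y)
    for sg in(-1,1):
        P=[m[0]+sg*.08*y[0],m[1]+sg*.08*y[1],.12];print("cup rim",P,"top",proj(c,P),"scene",proj(s,P))
for p in (a,b,(a+b)/2): print("scene spool",proj(s,p))
o=arm.observe();print(R.from_rotvec(o["ee_rot"]).as_matrix())
E
python3 - <<'E'
import cv2
im=cv2.imread("pics/scene0.png")
a=cv2.resize(im[210:360,330:540],None,fx=3.8,fy=3.8,interpolation=cv2.INTER_CUBIC)
cv2.imwrite("pics/zc.png",cv2.convertScaleAbs(a,alpha=1.8))
a=cv2.resize(im[125:205,250:360],None,fx=7,fy=7,interpolation=cv2.INTER_CUBIC)
cv2.imwrite("pics/zd.png",cv2.convertScaleAbs(a,alpha=1.5))
E
```

```text
spool [ 0.41   -0.0976  0.045 ] [ 0.4682 -0.2673  0.045 ] 0.17941380507935625 [ 0.4391 -0.1825  0.045 ] 108.93634787699622
[[0.5488 0.3286]
 [0.5877 0.163 ]
 [0.4803 0.1369]
 [0.4403 0.3019]] c [0.5143 0.2326 0.013 ]
0.11174056087924061 0.1701308920036091 0.11056076353570093 0.16977855238122475 yaw y-axis 103.4245252839807
cup rim [np.float64(0.5328580157975906), np.float64(0.15476749415704105), 0.12] top (np.float64(246.8743923420293), np.float64(247.4721995925322)) scene (np.float64(370.98290020107225), np.float64(245.02362557118298))
cup rim [np.float64(0.49571173163702537), np.float64(0.3103957485746195), 0.12] top (np.float64(148.45732399988464), np.float64(268.53908566190296)) scene (np.float64(492.98380990457224), np.float64(311.85407622893524))
[[0.5573 0.3497]
 [0.6063 0.1429]
 [0.4716 0.1114]
 [0.423  0.3181]] c [0.5145 0.2305 0.012 ]
0.138027273334504 0.21260741960963614 0.1383547714262428 0.21232380818889351 yaw y-axis 103.27677481659009
cup rim [np.float64(0.5328975664840442), np.float64(0.152671619039467), 0.12] top (np.float64(248.1845525631236), np.float64(247.476847376328)) scene (np.float64(369.90727307878944), np.float64(244.13123986403534))
cup rim [np.float64(0.49615272896698925), np.float64(0.30839514621453845), 0.12] top (np.float64(149.72835979098656), np.float64(268.2897307495272)) scene (np.float64(491.1900791666835), np.float64(310.84352657271126))
scene spool (np.float64(342.5057276427962), np.float64(182.83315007646308))
scene spool (np.float64(262.92141246523585), np.float64(151.08686221290986))
scene spool (np.float64(300.79102801300905), np.float64(166.19310159914357))
[[-0.8979  0.4402 -0.0004]
 [ 0.4402  0.8979 -0.0011]
 [-0.0001 -0.0012 -1.    ]]
```

View pics/zc.png

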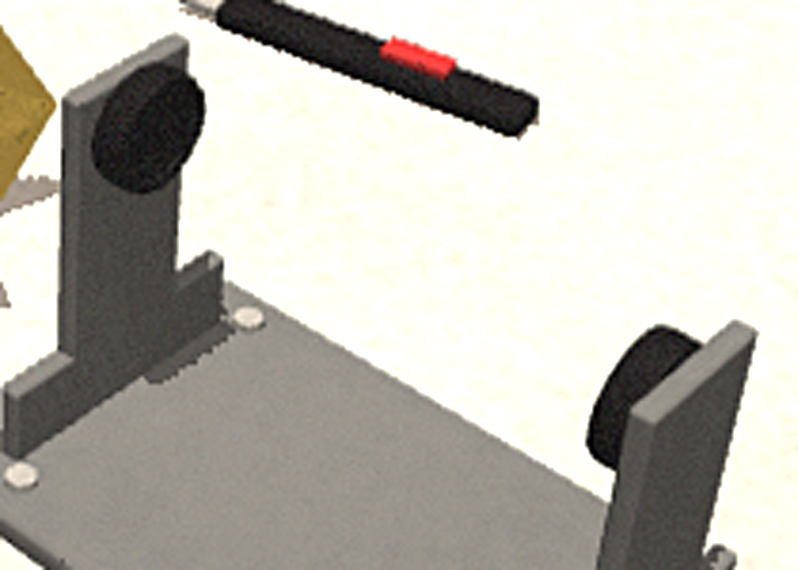

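View pics/zd.png

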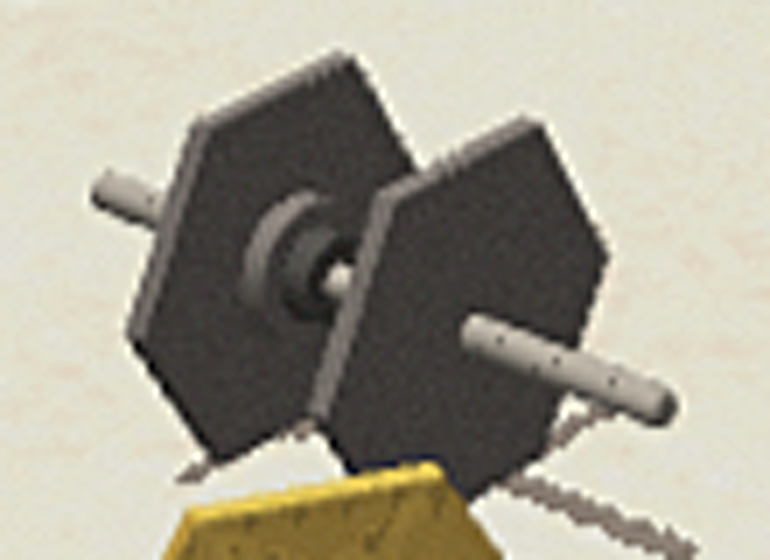

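```bash
cat >> h.py <<'E'
def plan(T,yaw):
    o=arm.observe();M=R.from_rotvec(o["ee_rot"]);y=np.radians(yaw)
    Y=np.array([np.cos(y),np.sin(y),0]);Z=np.array([0,0,-1.]);W=np.stack([np.cross(Y,Z),Y,Z],1)
    sh=M.inv().apply(np.array(T)-o["position"])*1000
    rv=(M.inv()*R.from_matrix(W)).as_rotvec()
    print("t",o["clock"],"pos",o["position"].round(4),"F",o["force"].round(1),"w",round(o["width"],3),"\nshift",sh.round(1),"rot",rv.round(4))
E
python3 -c "
from h import *
plan([.439,-.182,.36],-71.06)"
```

```text
t 0.15 pos [0.275  0.561  0.4041] F [ 0.5 -0.3 -0.4] w 1.002 
shift [-474.3 -594.9   44.9] rot [-5.0000e-04  1.5000e-03  2.3552e+00]
```

```bash
python3 -m pendant '[[[-474,-595,45,0,0.0015,2.355,-1],[-474,-595,45,0,0.0015,2.355,-1],[-474,-595,45,0,0.0015,2.355,-1],[-474,-595,45,0,0.0015,2.355,-1],[-474,-595,45,0,0.0015,2.355,-1],[-474,-595,45,0,0.0015,2.355,-1],[-474,-595,45,0,0.0015,2.355,-1],[-474,-595,45,0,0.0015,2.355,-1],[-474,-595,45,0,0.0015,2.355,-1],[-474,-595,45,0,0.0015,2.355,-1],[-474,-595,45,0,0.0015,2.355,-1],[-474,-595,45,0,0.0015,2.355,-1],[-474,-595,45,0,0.0015,2.355,-1],[-474,-595,45,0,0.0015,2.355,-1],[-474,-595,45,0,0.0015,2.355,-1],[-474,-595,45,0,0.0015,2.355,-1],[-474,-595,45,0,0.0015,2.355,-1]]]' 30
python3 - <<'E'
from h import *
plan([.439,-.182,.236],-71.06); o=arm.observe();print(o["joints"].round(2))
cv2.imwrite("pics/w1.png",get_image("wrist")[:,:,::-1])
E
```

```text
clock: 2.28
position: [0.4388, -0.1809, 0.3598]
ee_rot: [-3.096, -0.52, -0.001]
force: [-0.4, -0.4, -0.3]
width: 0.996
t 2.275 pos [ 0.4388 -0.1809  0.3598] F [-0.4 -0.4 -0.3] w 0.996 
shift [ -0.3   1.3 123.8] rot [-0.0016 -0.001   0.0024]
[-0.37  0.29  0.82  2.03 -0.27  0.93 -0.65]
```

View pics/w1.png

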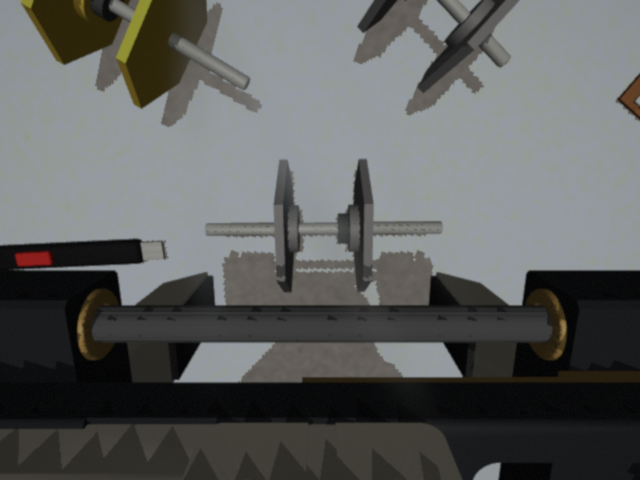

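The wrist view shows the spool level in frame, with pin tips at (206,229) and (442,227). The marker is clear of the finger footprint. I'll check the spool's centre against this view.

```bash
python3 - <<'E'
from h import *
o=arm.observe();M=R.from_rotvec(o["ee_rot"]).as_matrix()
c=camera_model("wrist");T=c["T_tool_cam"]
A=M@T[:3,:3];p=o["position"]+M@T[:3,3]
cc=dict(c,position=p,orientation=R.from_matrix(A).as_rotvec())
a=onz(cc,206,229.5,.045);b=onz(cc,442,227,.045)
print(a,b,np.linalg.norm(a-b),(a+b)/2,np.degrees(np.arctan2(*(b-a)[1::-1])))
m=(a+b)/2
plan([(m[0]+.439)/2,(m[1]-.1825)/2,.236],(-71.06+np.degrees(np.arctan2(*(b-a)[1::-1])))/2)
E
```

```text
[ 0.4076152  -0.09743128  0.045     ] [ 0.46849057 -0.26726177  0.045     ] 0.18041121054640866 [ 0.43805288 -0.18234653  0.045     ] -70.27989191441156
t 2.325 pos [ 0.4388 -0.1811  0.3598] F [ 0.6  0.  -0.8] w 0.999 
shift [ -0.8   1.3 123.8] rot [-0.0014 -0.0009 -0.0049]
```

```bash
python3 -m pendant '[[[-0.5,0.5,50,0,0,-0.006,-1],[-0.5,0.5,90,0,0,-0.006,-1],[-0.5,0.5,115,0,0,-0.006,-1],[-0.5,0.5,123,0,0,-0.006,-1],[-0.5,0.5,123,0,0,-0.006,-1],[-0.5,0.5,123,0,0,-0.006,-1]]]' 30
python3 -m pendant '[[[0,0,0,0,0,0,1],[0,0,0,0,0,0,1],[0,0,0,0,0,0,1],[0,0,0,0,0,0,1],[0,0,0,0,0,0,1],[0,0,0,0,0,0,1],[0,0,0,0,0,0,1],[0,0,0,0,0,0,1]]]' 30
```

```text
clock: 3.08
position: [0.4389, -0.1824, 0.2377]
ee_rot: [-3.097, -0.527, -0.003]
force: [0.7, -0.2, -0.1]
width: 0.998
clock: 4.08
position: [0.4386, -0.1823, 0.2369]
ee_rot: [-3.096, -0.526, -0.001]
force: [-0.7, 0.7, 5.6]
width: 0.301
```

```bash
python3 - <<'E'
from h import *
plan([.439,-.182,.40],-71)
cv2.imwrite("pics/w2.png",get_image("wrist")[:,:,::-1])
cv2.imwrite("pics/s2.png",get_image("scene")[100:260,200:440,::-1])
E
```

```text
t 4.075 pos [ 0.4386 -0.1823  0.2369] F [-0.7  0.7  5.6] w 0.301 
shift [   0.6   -0.3 -163.1] rot [-0.001  -0.0008  0.0051]
```

View pics/w2.png

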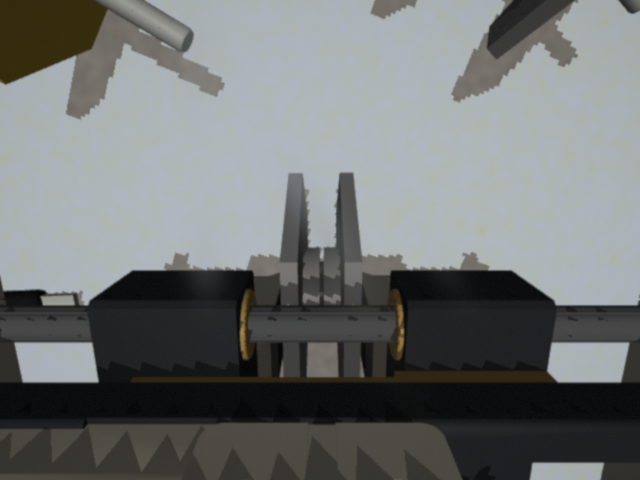

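View pics/s2.png

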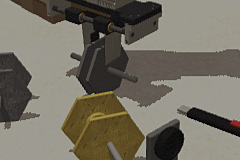

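Opening is 0.301 × 92 ≈ 28 mm, so the spool is squeezed to the stop between the pads. Lifting.

```bash
python3 -m pendant '[[[0,0,-10,0,0,0,1],[0,0,-35,0,0,0,1],[0,0,-75,0,0,0,1],[0,0,-115,0,0,0,1],[0,0,-150,0,0,0,1],[0,0,-172,0,0,0,1],[0,0,-180,0,0,0,1],[0,0,-180,0,0,0,1]]]' 35
python3 - <<'E'
from h import *
plan([.5145,.2305,.42],-76.7)
cv2.imwrite("pics/w3.png",get_image("wrist")[:,:,::-1])
cv2.imwrite("pics/s3.png",get_image("scene")[:,:,::-1])
E
```

```text
clock: 5.18
position: [0.4383, -0.1823, 0.4166]
ee_rot: [-3.096, -0.527, -0.001]
force: [0.4, -0.6, -3.1]
width: 0.299
t 5.175 pos [ 0.4383 -0.1823  0.4166] F [ 0.4 -0.6 -3.1] w 0.299 
shift [ 208.4 -364.4   -2.8] rot [-0.0014 -0.0005  0.1048]
```

View pics/w3.png

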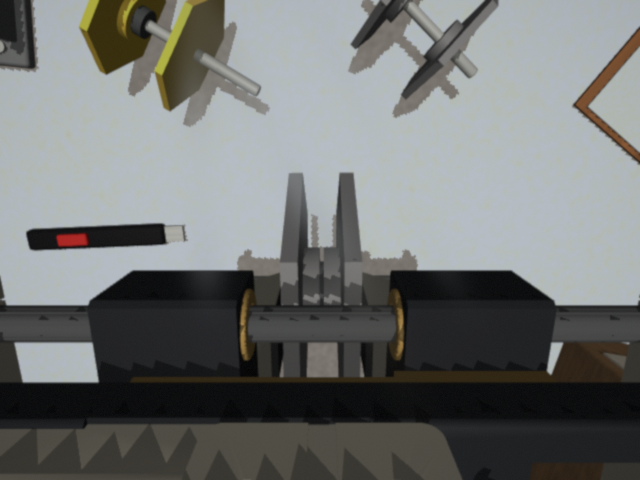

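View pics/s3.png

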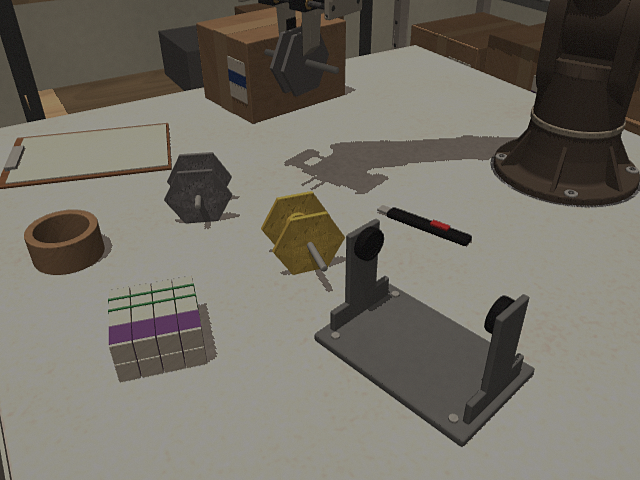

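The spool came up cleanly and level (scene view, about (300,62)). I'll carry it over the stand.

```bash
python3 -m pendant '[[[10,-18,0,0,0,0.005,1],[31,-55,0,0,0,0.015,1],[57,-100,0,0,0,0.03,1],[83,-146,0,0,0,0.045,1],[109,-191,0,0,0,0.06,1],[135,-237,0,0,0,0.075,1],[161,-282,0,0,0,0.09,1],[184,-323,0,0,0,0.1,1],[200,-350,0,0,0,0.105,1],[208,-364,0,0,0,0.105,1],[208,-364,0,0,0,0.105,1],[208,-364,0,0,0,0.105,1]]]' 35
python3 - <<'E'
from h import *
plan([.5145,.2305,.274+.003-.002],-76.7);print(arm.observe()["joints"].round(2))
for n in("wrist","scene","top"): cv2.imwrite(f"pics/{n}4.png",get_image(n)[:,:,::-1])
E
```

```text
clock: 6.78
position: [0.5146, 0.228, 0.4171]
ee_rot: [-3.121, -0.36, 0.0]
force: [-0.1, 0.2, -2.5]
width: 0.302
t 6.775 pos [0.5146 0.228  0.4171] F [-0.1  0.2 -2.5] w 0.302 
shift [  0.5  -2.4 142.1] rot [-0.0004  0.0003 -0.0026]
[-1.03  0.37  0.71  1.75 -0.27  1.12 -1.58]
```

View pics/wrist4.png

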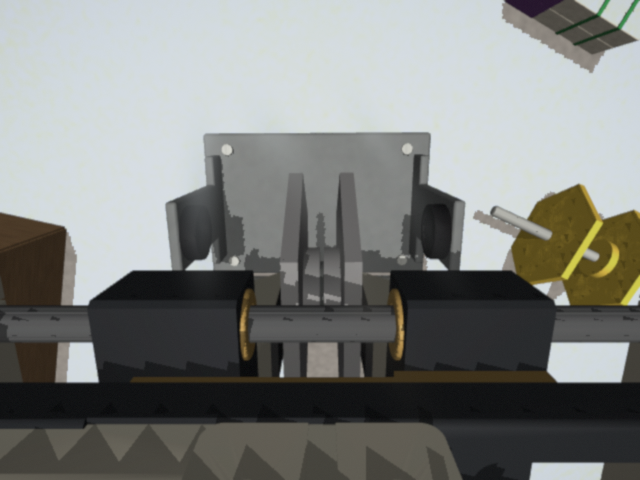

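View pics/scene4.png

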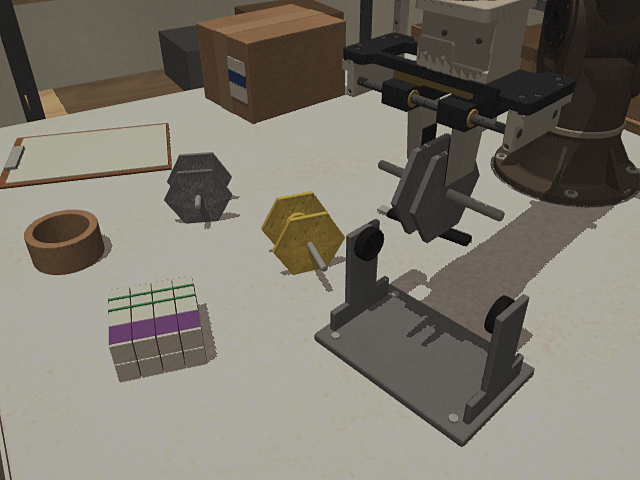

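View pics/top4.png

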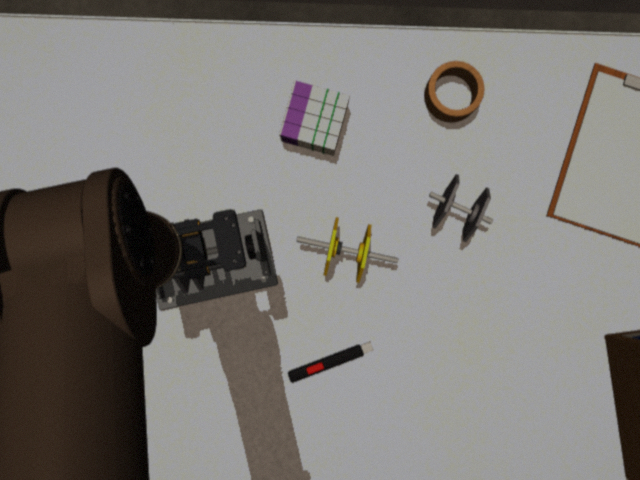

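The plan target above used the wrong height. The right TCP height at release is 0.192 + 0.115 ≈ 0.307. I'll go part-way first and check.

```bash
python3 -m pendant '[[[0,-1,15,0,0,0,1],[0,-1,40,0,0,0,1],[0,-1,60,0,0,0,1],[0,-1,66,0,0,0,1],[0,-1,66,0,0,0,1],[0,-1,66,0,0,0,1]]]' 35
python3 - <<'E'
from h import *
plan([.5145,.2305,.307],-76.7)
for n in("wrist","scene"): cv2.imwrite(f"pics/{n}5.png",get_image(n)[:,:,::-1])
E
```

```text
clock: 7.68
position: [0.5146, 0.2309, 0.3519]
ee_rot: [-3.119, -0.363, -0.002]
force: [-0.1, 0.7, -2.3]
width: 0.299
t 7.675 pos [0.5146 0.2309 0.3519] F [-0.1  0.7 -2.3] w 0.299 
shift [-0.2  0.4 44.9] rot [-0.0014 -0.0014 -0.0006]
```

View pics/wrist5.png

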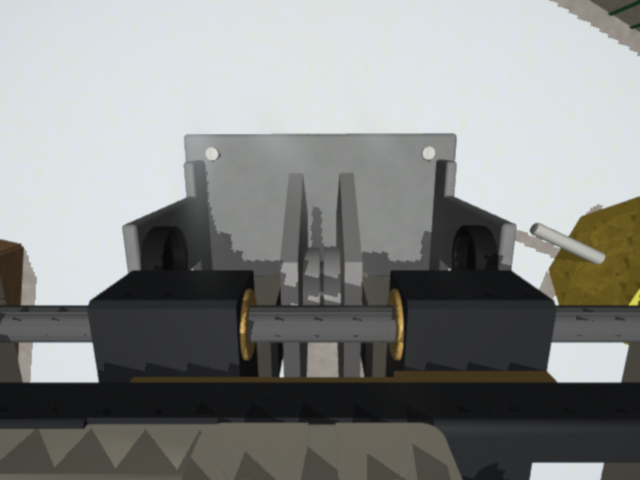

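View pics/scene5.png

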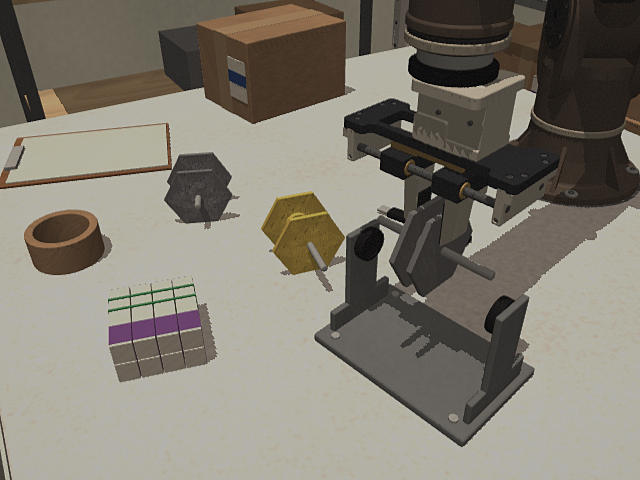

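Centred along the cups: base edges at 185/456, cheeks at 124/515, flanges at 321. Next I'll check the pin tip and cup in the scene view, around (490,273) and (500,313).

```bash
python3 - <<'E'
from h import *
c=camera_model("scene");y=np.array([np.cos(np.radians(103.3)),np.sin(np.radians(103.3))])
for d in(-.072,.072): print(proj(c,[.5146+d*y[0],.2309+d*y[1],.160]))
for d in(-.08,.08): print("rim",proj(c,[.5145+d*y[0],.2305+d*y[1],.120]))
im=cv2.imread("pics/scene5.png")[210:360,340:540]
cv2.imwrite("pics/z5.png",cv2.convertScaleAbs(cv2.resize(im,None,fx=4,fy=4,interpolation=cv2.INTER_CUBIC),alpha=1.6))
E
```

```text
(np.float64(376.8976761303887), np.float64(217.37699515599934))
(np.float64(490.71607121077784), np.float64(275.2790388432942))
rim (np.float64(369.88970884446564), np.float64(244.1217726262815))
rim (np.float64(491.2032012246077), np.float64(310.7998262108967))
```

View pics/z5.png

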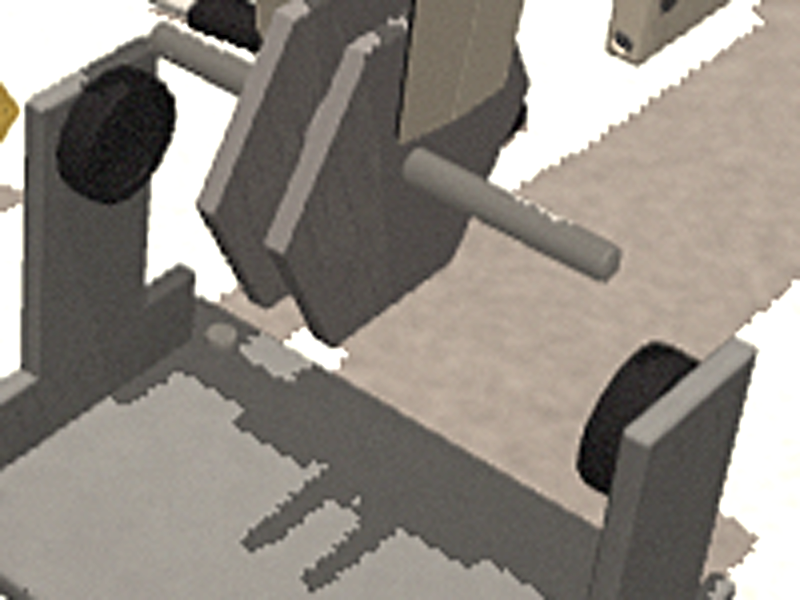

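Pin tip lies within 1 px of the prediction. Lowering the last 45 mm.

```bash
python3 -m pendant '[[[0,0,8,0,0,0,1],[0,0,20,0,0,0,1],[0,0,32,0,0,0,1],[0,0,41,0,0,0,1],[0,0,45,0,0,0,1],[0,0,45,0,0,0,1],[0,0,45,0,0,0,1]]]' 35
python3 - <<'E'
from h import *
plan([.5145,.2305,.307],-76.7)
im=get_image("scene")[210:360,340:540,::-1]
cv2.imwrite("pics/z6.png",cv2.convertScaleAbs(cv2.resize(im,None,fx=4,fy=4,interpolation=cv2.INTER_CUBIC),alpha=1.6))
cv2.imwrite("pics/w6.png",get_image("wrist")[:,:,::-1])
E
```

```text
clock: 8.65
position: [0.5145, 0.231, 0.3065]
ee_rot: [-3.119, -0.363, -0.001]
force: [0.1, 0.3, -3.5]
width: 0.303
t 8.65 pos [0.5145 0.231  0.3065] F [ 0.1  0.3 -3.5] w 0.303 
shift [-0.1  0.5 -0.5] rot [-0.0013 -0.001  -0.0004]
```

View pics/z6.png

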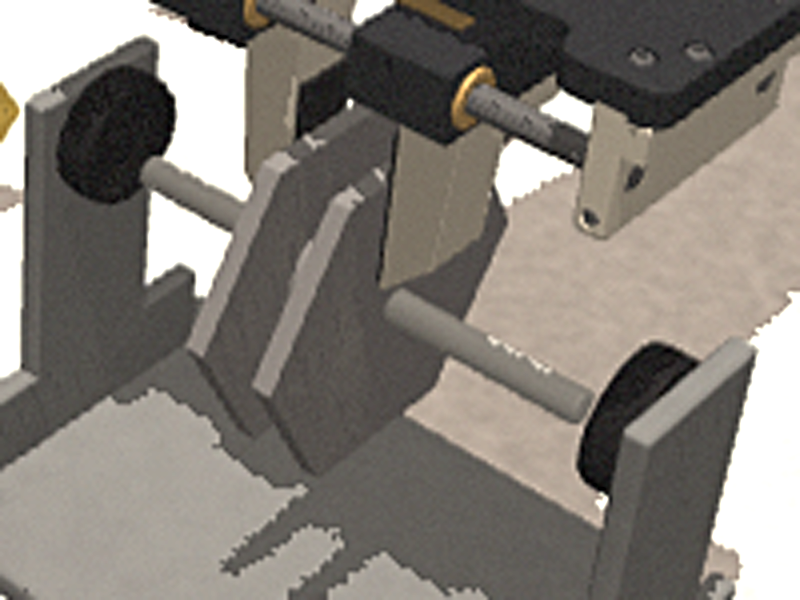

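View pics/w6.png

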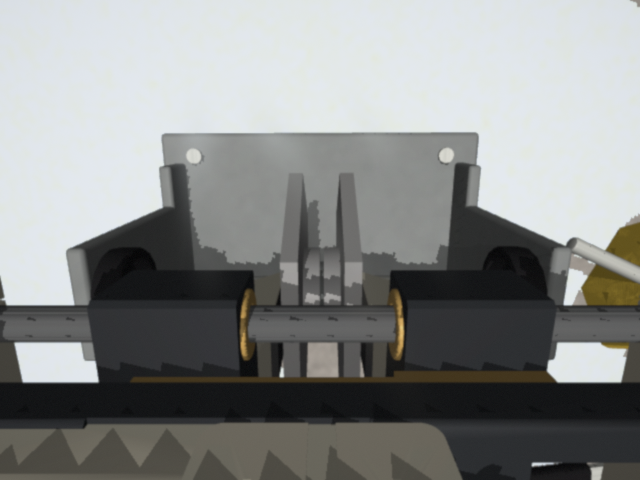

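Pins are facing both cup bores, slightly below centre. I'll raise 2 mm for margin, then open gradually.

```bash
python3 -m pendant '[[[0,0,-2,0,0,0,1],[0,0,-2,0,0,0,0.35],[0,0,-2,0,0,0,0.25],[0,0,-2,0,0,0,0.15],[0,0,-2,0,0,0,0.05],[0,0,-2,0,0,0,-0.05],[0,0,-2,0,0,0,-0.12],[0,0,-2,0,0,0,-0.18],[0,0,-2,0,0,0,-0.18]]]' 35
python3 - <<'E'
from h import *
plan([.5145,.2305,.307],-76.7)
im=get_image("scene")[210:360,340:540,::-1]
cv2.imwrite("pics/z7.png",cv2.convertScaleAbs(cv2.resize(im,None,fx=4,fy=4,interpolation=cv2.INTER_CUBIC),alpha=1.6))
cv2.imwrite("pics/w7.png",get_image("wrist")[:,:,::-1])
E
```

```text
clock: 9.88
position: [0.5143, 0.2309, 0.3082]
ee_rot: [-3.119, -0.363, -0.0]
force: [0.2, 1.2, -1.6]
width: 0.592
t 9.875 pos [0.5143 0.2309 0.3082] F [ 0.2  1.2 -1.6] w 0.592 
shift [0.1 0.5 1.2] rot [-0.0012 -0.0004 -0.0004]
```

View pics/z7.png

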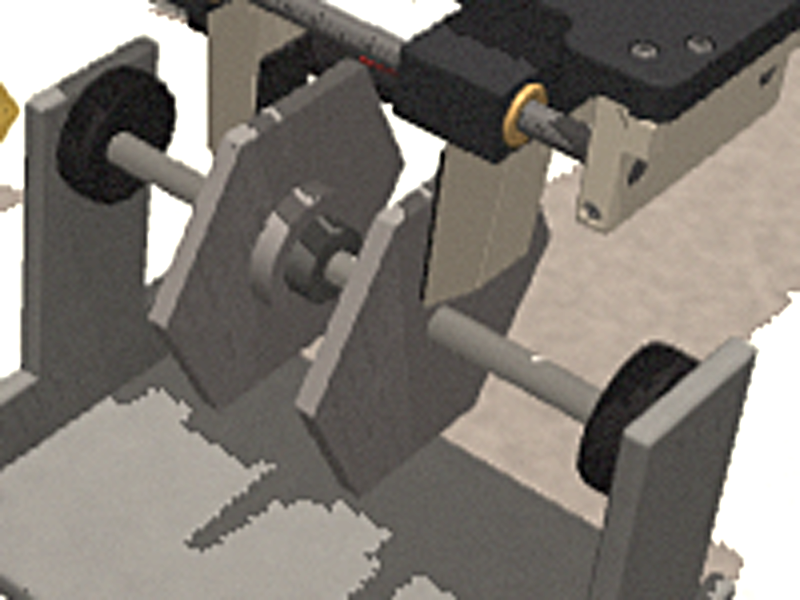

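View pics/w7.png

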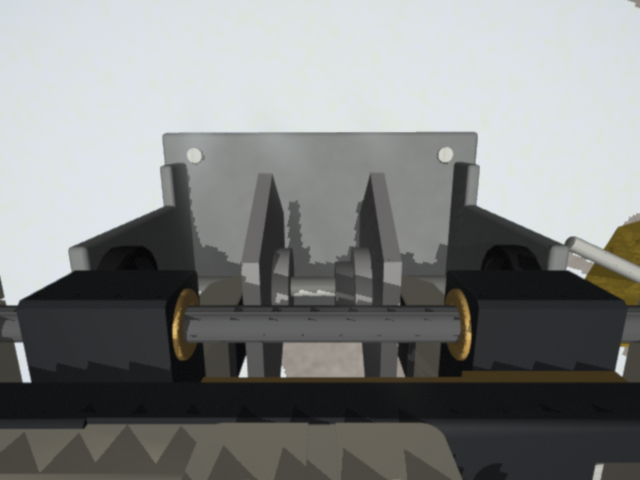

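Both pins are inside the bores now (opening about 54 mm, tips about ±85). Opening fully and waiting for it to settle.

```bash
python3 -m pendant '[[[0,0,0,0,0,0,-0.25],[0,0,0,0,0,0,-0.35],[0,0,0,0,0,0,-0.5],[0,0,0,0,0,0,-0.7],[0,0,0,0,0,0,-1],[0,0,0,0,0,0,-1],[0,0,0,0,0,0,-1]]]' 
python3 - <<'E'
from h import *
plan([.5145,.2305,.42],-76.7)
im=get_image("scene")[210:360,340:540,::-1]
cv2.imwrite("pics/z8.png",cv2.convertScaleAbs(cv2.resize(im,None,fx=4,fy=4,interpolation=cv2.INTER_CUBIC),alpha=1.6))
cv2.imwrite("pics/w8.png",get_image("wrist")[:,:,::-1])
E
```

```text
clock: 10.85
position: [0.5143, 0.2309, 0.3082]
ee_rot: [-3.119, -0.363, -0.0]
force: [0.4, -0.2, 0.5]
width: 0.995
t 10.85 pos [0.5143 0.2309 0.3082] F [ 0.4 -0.2  0.5] w 0.995 
shift [ 1.000e-01  3.000e-01 -1.118e+02] rot [-0.0011 -0.0004 -0.0004]
```

View pics/z8.png

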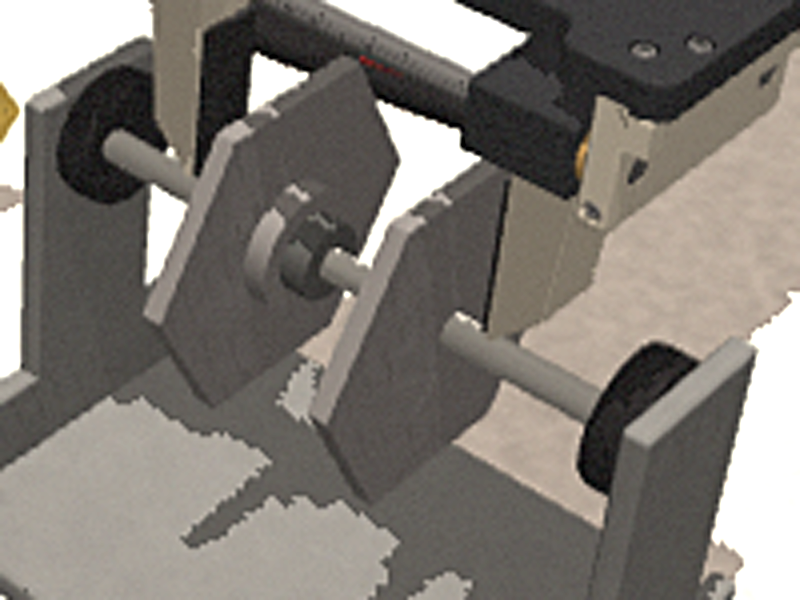

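View pics/w8.png

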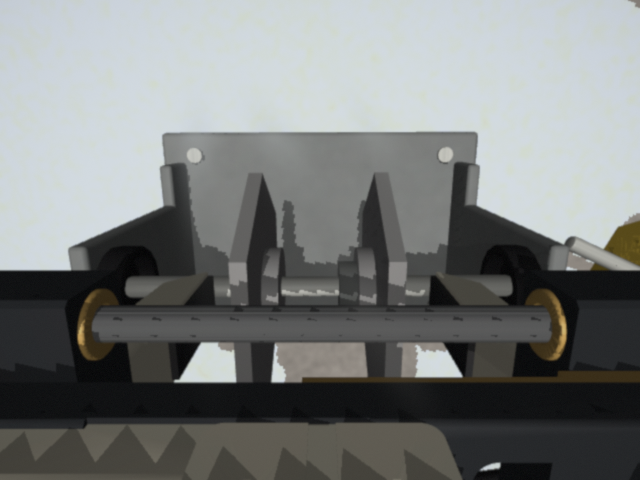

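Both pins are in the cups, and the fingers are clear of the flanges (pads at 213/431, flanges at 230/405). Retreating upward.

```bash
python3 -m pendant '[[[0,0,-10,0,0,0,-1],[0,0,-35,0,0,0,-1],[0,0,-75,0,0,0,-1],[0,0,-115,0,0,0,-1],[0,0,-140,0,0,0,-1],[0,0,-140,0,0,0,-1],[0,0,-140,0,0,0,-1],[0,0,-140,0,0,0,-1]]]' 
python3 - <<'E'
from h import *
plan([.5145,.2305,.42],-76.7)
f=get_image("scene")[:,:,::-1];cv2.imwrite("pics/s9.png",f)
im=f[210:360,340:540]
cv2.imwrite("pics/z9.png",cv2.convertScaleAbs(cv2.resize(im,None,fx=4,fy=4,interpolation=cv2.INTER_CUBIC),alpha=1.6))
cv2.imwrite("pics/w9.png",get_image("wrist")[:,:,::-1])
E
```

```text
clock: 11.95
position: [0.514, 0.2308, 0.4473]
ee_rot: [-3.12, -0.363, 0.002]
force: [-0.7, 0.7, -0.2]
width: 1.0
t 11.95 pos [0.514  0.2308 0.4473] F [-0.7  0.7 -0.2] w 1.0 
shift [ 0.5  0.4 27.3] rot [-0.0006  0.0013 -0.0004]
```

View pics/z9.png

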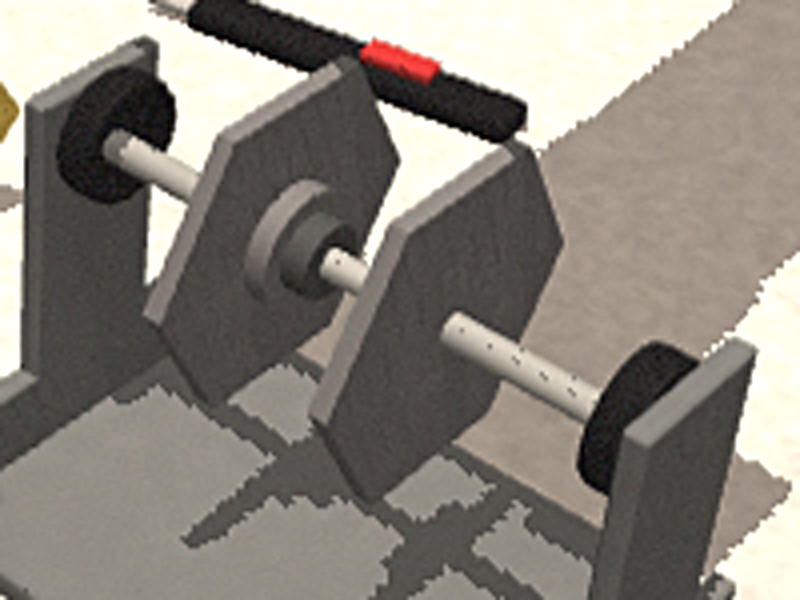

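View pics/w9.png

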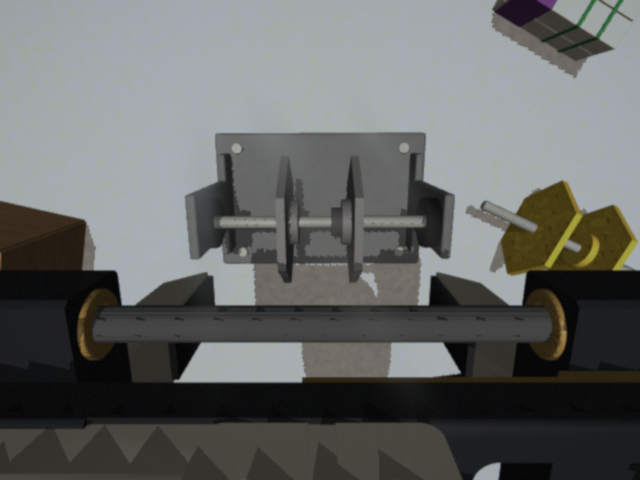

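View pics/s9.png

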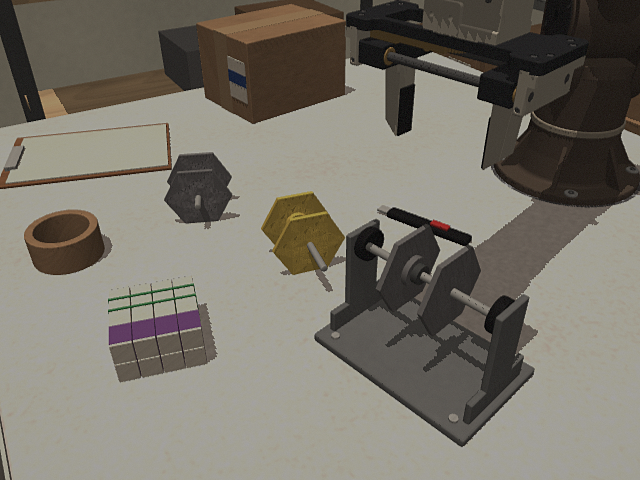

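The spool hangs level in both cups (scene pins enter the cups near (367,245) and (490,310)), and nothing else has moved. Handing in.

```bash
python3 -c "
from cell import arm
print(arm.sign_off())"
```

```text
the job is handed in; nothing more can be done
None
```

The long spool is fitted in the stand and the job was handed in at about 12 s of the 38 s allowed. I squeezed it to about 28 mm over the flanges and lifted it level. I then lowered it between the cups and opened the gripper in steps.

- **Seating:** after I backed off, the scene and wrist pictures showed both pins inside their cups and the spool hanging level.
- **Clear of the robot:** the gripper was fully open and about 14 cm above its release height. The wrist force was about zero.
- **Other objects:** in the final scene picture the short spool, the yellow spool and the rest looked where they had been.
- **Disagreements:** the stand's screws and its base corners gave centres 2 mm apart, so I used the corners. Just before release the left pin looked 2–3 mm low, so I raised the arm 2 mm. I also caught a wrong release height (275 mm instead of 307 mm) in a planning script before making that move.

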